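# Press the lids home on a batch of chocolate tins

### The job

Close the batch of drinking-chocolate tins in the lid press: lay every tin from the wooden tray in a lane of the press, plain end to the fence and lid to the press plate, and pump the sprung lever through full strokes until all the lids are fully home. Then pull the release knob out to its detent so that the plate springs back, push the knob in again for the next batch, and lay all the closed tins back on their sides in the tray, without disturbing the bell or the ribbon spools.

Things in the scene. Friction and masses are not known exactly. Their poses are not given: they have to be found in the camera images.
- press: grey bench lid press, fixed, 220 mm deep (x), 250 mm wide (y). Origin under the middle of its base; x points away from the robot, y from the housing (y -121 to -39 mm, x -88 to +100 mm, 100 mm high, at the robot's right) to the fence. Between them a cradle, floor 12 mm above the counter, with three 50 mm wide lanes along y between ribs 8 mm high. A tin lies in a lane, plain end to the fence
- lane_1 (a point): centre of the lane nearest the robot: where a tin's origin should be when it is laid in (22 mm above the lane floor, 12 mm short of the pushed-home place against the fence; about 11 mm to spare either way). The fence's upright inner face is at the press's y = +113 mm, its top 60 mm above the counter
- lane_2 (a point): the same point of the middle lane (72 mm farther along the press's x)
- lane_3 (a point): the same point of the farthest lane (another 72 mm on)
- plate (a joint): travel of the steel press plate to the fence, m: 0 = drawn back by its spring, 0.0325 = fully forward, lids home. It spans all lanes: it pushes every tin to the fence, then its lid in. Each full lever stroke ratchets it on by 0.0065 and a pawl holds it; after five strokes the lever runs free. The knob out lets it spring back to 0 in under 1 s. Back, it leaves about 24 mm of play for a tin with its lid proud
- lever (a joint): angle of the sprung pump lever, rad: 0 = up (0.65 rad above level), 0.6 = fully down on its stop; its spring lifts it again when let go. A stroke counts only if it starts below about 0.05 and goes beyond about 0.54. Takes about 5 to 20 N on the handle from above
- lever_pivot (a point): pivot of the lever, on top of the housing 126 mm above the counter; the lever swings about the press's y axis through it, and reaches from it towards the press's -x (to the robot)
- lever_grip (a point): point on the axis of the lever's rubber handle (a round bar of 27 mm diameter), 150 mm from the pivot; the handle runs from 108 to 194 mm from the pivot. About 217 mm above the counter when the lever is up, 133 mm when down
- knob (a joint): push-pull release knob on top of the housing behind the lever, m: 0 = pushed in, 0.014 = pulled straight up into its detent. It snaps to one end or the other and stays; takes about 8 to 14 N either way. Out, it lifts the pawls and the plate springs back; the plate can be pumped only with the knob in
- knob_head (a point): centre of the knob's black round head, 31 mm in diameter and 25 mm high (12.5 mm up and down from here), its underside 26 mm clear above the housing top when in; it moves with the knob (138 mm above the counter when in)
- tray: low wooden tray, fixed, 249 x 149 mm with a rim 13 mm high and 6 mm thick, floor 6 mm thick. Origin under its middle, x along the 249 mm; the tins lie across it (along y), 78 mm apart, lids towards the press (-y)
- counter_bell: bystander: counter bell, 85 mm wide, origin under its middle
- ribbon_spool: bystander: ribbon spool 72 mm across and 34 mm high, origin under its middle
- ribbon_spool_small: bystander: ribbon spool 68 mm across and 26 mm high, origin under its middle
- tin_1: square steel tin with a paper band, lying on its side; body 100 mm long, 44 x 44 mm across, 0.2 to 0.45 kg. Origin at the centre of the 100 mm body (so 22 mm above whatever it lies on); its x axis runs along the tin towards the lid end. It may lie on any of its four long sides. One of three alike; two or three are present, the absent one reads None
- tin_1_lid (a joint): how far this tin's plug lid (44 x 44 mm flange, 6 mm thick) stands off its tin, m: 0 = fully home, 0.007 to 0.009 at the start. It is a tight fit (about 15 N) and stays where it is pressed
- tin_1_end (a point): centre of the outer face of this tin's lid: 56 mm plus the stand-off from the tin's origin
- tin_2: square steel tin with a paper band, lying on its side; body 100 mm long, 44 x 44 mm across, 0.2 to 0.45 kg. Origin at the centre of the 100 mm body (so 22 mm above whatever it lies on); its x axis runs along the tin towards the lid end. It may lie on any of its four long sides. One of three alike; two or three are present, the absent one reads None
- tin_2_lid (a joint): how far this tin's plug lid (44 x 44 mm flange, 6 mm thick) stands off its tin, m: 0 = fully home, 0.007 to 0.009 at the start. It is a tight fit (about 15 N) and stays where it is pressed
- tin_2_end (a point): centre of the outer face of this tin's lid: 56 mm plus the stand-off from the tin's origin
- tin_3: square steel tin with a paper band, lying on its side; body 100 mm long, 44 x 44 mm across, 0.2 to 0.45 kg. Origin at the centre of the 100 mm body (so 22 mm above whatever it lies on); its x axis runs along the tin towards the lid end. It may lie on any of its four long sides. One of three alike; two or three are present, the absent one reads None
- tin_3_lid (a joint): how far this tin's plug lid (44 x 44 mm flange, 6 mm thick) stands off its tin, m: 0 = fully home, 0.007 to 0.009 at the start. It is a tight fit (about 15 N) and stays where it is pressed
- tin_3_end (a point): centre of the outer face of this tin's lid: 56 mm plus the stand-off from the tin's origin

How it is judged:
On the way, in this order (a step that is already met when the one before it is completed fails the run):
1. every tin lies flat in a lane of the press, lid towards the plate (x of tin_1 in the frame of press between -0.095 and 0.095 m and y of tin_1 in the frame of press between 0.03 and 0.07 m and z of tin_1 in the frame of press between 0.029 and 0.039 m and y of each of tin_1_end, tin_2_end, tin_3_end in the frame of press below 0.02 m and angle between the x axis of each of tin_1, tin_2, tin_3 and the y axis of press, either way round below 0.15 rad and x of tin_2 in the frame of press between -0.095 and 0.095 m and y of tin_2 in the frame of press between 0.03 and 0.07 m and z of tin_2 in the frame of press between 0.029 and 0.039 m and x of tin_3 in the frame of press between -0.095 and 0.095 m and y of tin_3 in the frame of press between 0.03 and 0.07 m and z of tin_3 in the frame of press between 0.029 and 0.039 m), for 0.2 s.
2. the plate is pumped fully forward and every lid is home, the tins still in their lanes (all of step 1 and value of joint each of tin_1_lid, tin_2_lid, tin_3_lid below 0.0025 m and value of joint plate above 0.031 m), for 0.2 s.
3. the release knob is out in its detent and the plate has gone back (value of joint knob above 0.011 m and value of joint plate below 0.004 m), for 0.2 s.
4. the release knob is pushed in again (value of joint knob below 0.002 m), for 0.2 s.
At the end, for the whole second after the job is handed in: every tin lies at rest on its side flat on the tray floor inside the rim, its lid within 2.5 mm of fully home; the knob is in (within 2 mm), the plate is back (within 4 mm) and the lever is up (x of tin_1 in the frame of tray between -0.11 and 0.11 m and y of tin_1 in the frame of tray between -0.06 and 0.06 m and z of tin_1 in the frame of tray between 0.022 and 0.034 m and angle between tin_1's own x axis and vertical between 1.45 and 1.69 rad and value of joint each of tin_1_lid, tin_2_lid, tin_3_lid below 0.0025 m and linear speed of each of tin_1, tin_2, tin_3 below 0.02 m/s and x of tin_2 in the frame of tray between -0.11 and 0.11 m and y of tin_2 in the frame of tray between -0.06 and 0.06 m and z of tin_2 in the frame of tray between 0.022 and 0.034 m and angle between tin_2's own x axis and vertical between 1.45 and 1.69 rad and x of tin_3 in the frame of tray between -0.11 and 0.11 m and y of tin_3 in the frame of tray between -0.06 and 0.06 m and z of tin_3 in the frame of tray between 0.022 and 0.034 m and angle between tin_3's own x axis and vertical between 1.45 and 1.69 rad and value of joint knob below 0.002 m and value of joint plate below 0.004 m and value of joint lever below 0.04 rad); the robot touches nothing.
It fails at once if the counter bell is pushed more than 4 cm (distance of counter_bell from where it was at the start of the episode above 0.04 m).
It fails at once if the ribbon spool is pushed more than 4 cm (distance of ribbon_spool from where it was at the start of the episode above 0.04 m).
It fails at once if the ribbon spool small is pushed more than 4 cm (distance of ribbon_spool_small from where it was at the start of the episode above 0.04 m).
Of tin_1, tin_2, tin_3 only 2 to 3 are there at a start; the rules pass over those that are not, and their reading is None.
At some moment in a run one of tin_1, tin_2, tin_3 may be knocked a few centimetres aside while the robot is not near it.
Once in a run the grip may slacken for a moment while it holds something.
It also fails if it takes over 210 s, if anything falls off the work surface, if the arm or the gripper's body presses on something with over 40 N, if the wrist force passes 120 N, or if a joint passes its speed limit or range.

### The arm

A 6-joint arm with a two-finger parallel gripper is mounted at the origin on a cart in front of the work surface, level with it; the furniture and walls round the work are solid. World frame = base frame: x ahead of the robot, y to its left, z up, the work surface at z = 0. Lengths are in m, angles in rad, forces in N, time in s.
With the tool pointing down it reaches from about 0.375 to 0.975 m from the base axis. Payload 3.8 kg.
Tool frame: the origin (TCP) lies midway between the tips of the shut fingers; the grasp point (between the pads) lies 19 mm behind it; z points along the fingers, y is the line along which they close (so a half turn about z gives the same grasp; the last joint's range is limited). The gripper opens to 88 mm and grips with 3 to 60 N. Pads are 18 mm wide; open, the fingers measure 123 mm over their backs; the gripper's body (75 mm by 187 mm) begins 45 mm behind the grasp point.
Start: joints at [1.282, 0.264, 1.604, -0, 1.274, -0.037], TCP at [0.168, 0.654, 0.239] pointing down, gripper open.
Joint ranges: [-2.63, 2.63], [-0.94, 2.18], [0.31, 2.57], [-1.31, 4.45], [0, 2.66], [-2.55, 2.55]. Speed limits (rad/s): [2.57, 2.57, 3.14, 3.14, 3.14, 3.14].

### API

Orientations are given as a rotation vector (axis times angle).
In Python, from cell import manip, inverse_kinematics, cams, order gives the robot as it stands. Calls block until the motion is done:
- manip.move_pose(position, orientation): joint-space move of the TCP to a pose.
- manip.move_linear(position, rate=0.15, rot=None): straight line of the TCP; rot=None keeps the orientation; rate is the mean speed in m/s.
- manip.set_joints(angles): joint-space move.
- manip.set_gripper(opening, force=None): finger opening in m; force is the grip in N (None keeps the last); returns when the fingers have stopped.
- manip.dwell(seconds).
- inverse_kinematics(position, orientation): joint angles nearest the present ones, or None.
- manip.state(): the state.
- cams.capture(name): name is "side" or "top"; returns a dict with "image" (420x560x3 uint8, blue, green, red), "z_map" (420x560 float32, m along the optical axis (not along the pixel's ray), 0 where there is no reading), "intrinsics" (3x3 intrinsics, pixels), "k1" (the pictures are not rectified: a ray, as slopes to the right and down, at radius r is drawn at 1 + k1 r^2 times it, then the intrinsics apply), "position" and "orientation" of the camera in the world. Camera axes: x right, y down, z forward; pixel columns grow to the right and rows downward; lengths in m; the calibration is good to about 2 mm. A picture is of the moment at which its call begins.
A pose or a line that the arm cannot do raises manip.IKError and nothing moves.
- order.close_job(): hands the job in; it is judged then, once.
The state is a dict: "clock": time; "joint_pos": joint angles; "joint_velocities": joint speeds; "tau": joint torques, N m; "tool_pos": TCP position; "tcp_rot": TCP orientation; "contact_force": force on the tool from outside, world axes, zero at the start; "moment": the same for the moment, N m; "gripper_width": finger opening in m; "grasp_force": force on a finger pad.
Only numpy, scipy, OpenCV 4.12 (cv2) and the standard library are available. Lean on these libraries where they do the work, as an engineer would, in place of code of your own. Each camera call takes 0.05 s, during which the arm holds its last target. There are 200 camera calls.

## Working session

There is one attempt and no reset: what is moved stays moved. The work goes in short steps, each a Python script; the robot and the scene stay as the last script left them, time stands still between calls to the robot, and variables do not carry over. Pictures are saved under pics/ and viewed, at most 14 in all, crops included, and the job is handed in when it is done.

```bash
ls; mkdir -p pics
cat > h.py <<'E'
import numpy as np, cv2
from cell import manip, inverse_kinematics, cams, order
from scipy.spatial.transform import Rotation as R
def shot(cam,name=None):
    c=cams.capture(cam)
    if name: cv2.imwrite(f'pics/{name}.png',c['image'])
    return c
def cloud(c):
    K=np.array(c['intrinsics']);k1=c['k1'];h,w=c['z_map'].shape
    u,v=np.meshgrid(np.arange(w),np.arange(h))
    x=(u-K[0,2])/K[0,0];y=(v-K[1,2])/K[1,1]
    rd=np.hypot(x,y);r=rd.copy()
    for _ in range(8): r=rd/(1+k1*r*r)
    s=np.where(rd>0,r/np.maximum(rd,1e-9),1)
    z=c['z_map']; P=np.stack([x*s*z,y*s*z,z],-1)
    o=np.array(c['orientation'])
    Rm=R.from_rotvec(o).as_matrix() if o.shape==(3,) else o
    W=P@Rm.T+np.array(c['position']); W[z==0]=np.nan
    return W
def down(yaw):  # tool y (closing line) at angle yaw+90deg: tool x along yaw, z down
    return (R.from_euler('z',yaw)*R.from_euler('x',np.pi)).as_rotvec()
E
python3 - <<'E'
from h import *
for n in('top','side'):
    c=shot(n,n+'0');print(n,c['position'],c['orientation'],c['k1'],c['intrinsics'])
    W=cloud(c);np.save(n+'.npy',W)
    print(W[200,280],W[50,100],W[350,450],W[50,450],W[350,100])
s=manip.state();print(s['clock'],s['tool_pos'],s['tcp_rot'])
E
```

```text
pics
top [0.29323408 0.29494676 1.07008364] [-1.96075249  2.2513187  -0.24180277] -0.07566702897351624 [[393.31987151   0.         281.13702209]
 [  0.         393.31987151 216.7908482 ]
 [  0.           0.           1.        ]]
[0.574625   0.2640843  0.00882576] [0.93775287 0.64954423 0.26403115] [ 0.11031293 -0.12384685  0.00507093] [ 1.54939399 -0.84239391 -0.85533575] [0.23542729 0.79323184 0.00284492]
side [ 0.14799175 -0.44539533  0.80768624] [-2.23072856  0.4931787  -0.23884591] -0.020088074655173985 [[429.33246648   0.         278.50639532]
 [  0.         429.33246648 202.01825721]
 [  0.           0.           1.        ]]
[0.56363218 0.41617954 0.0057195 ] [0.19375561 0.63035529 0.43039156] [ 1.23927389  0.12806319 -0.84612019] [1.07807211 0.41308329 0.36959692] [ 0.06569564 -0.06505267  0.28336331]
0.1 [0.16801474 0.65307805 0.23752722] [-0.39447734 -3.11640228  0.00317817]
```

View pics/top0.png

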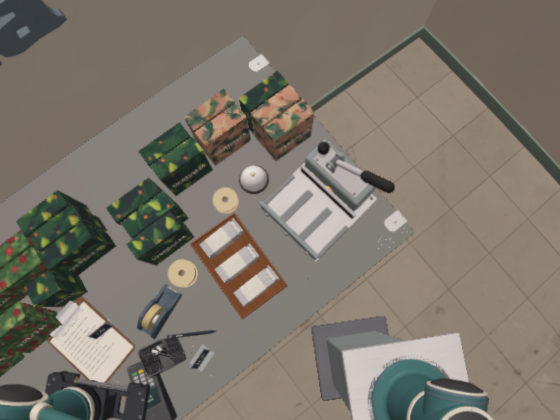

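View pics/side0.png

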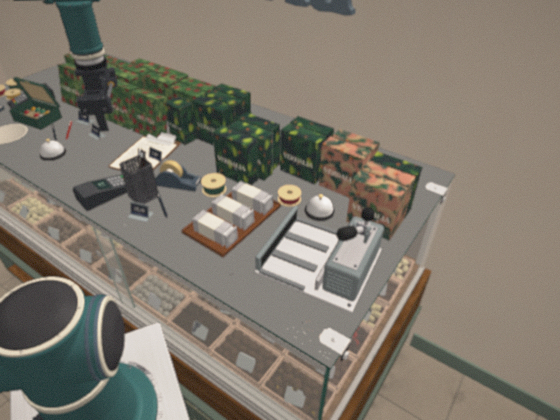

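The top view shows the tray with three tins at about (238,265), the press at (320,200) with its lever pointing to (380,182) and its knob at (323,148). The bell is at (254,179), and the spools are at (225,200) and (183,273). Next I'll measure poses from the heights.

Run:
```python
from h import *
W=np.load('top.npy');im=cv2.imread('pics/top0.png')
Z=W[...,2]
def roi(x0,x1,y0,y1):
    m=np.zeros(Z.shape,bool);m[y0:y1,x0:x1]=1;return m
def rect(m,name):
    m=m.astype(np.uint8)
    n,l,s,_=cv2.connectedComponentsWithStats(m)
    for i in range(1,n):
        if s[i,4]<60: continue
        P=W[l==i]; P=P[~np.isnan(P[:,0])]
        (c,sz,a)=cv2.minAreaRect(P[:,:2].astype(np.float32))
        print(name,s[i,4],'c',np.round(c,4),'sz',np.round(sz,4),'ang',round(a,2),'zmed',np.round(np.median(P[:,2]),4))
rect(roi(185,295,210,320)&(Z>0.04)&(Z<0.065),'tin')
hsv=cv2.cvtColor(im,cv2.COLOR_BGR2HSV)
print('tray hsv',hsv[280,222],hsv[245,200], 'Z',Z[280,222],'table',Z[330,300],Z[200,200])
br=roi(180,300,205,325)&(hsv[...,1]>110)&((hsv[...,0]<18))
br=br|(roi(185,295,210,320)&(Z>0.03))
br=cv2.morphologyEx(br.astype(np.uint8),cv2.MORPH_CLOSE,np.ones((7,7)))
br=cv2.morphologyEx(br,cv2.MORPH_OPEN,np.ones((5,5)))
rect(br&(Z<0.025),'tray')
rect(roi(290,400,135,230)&(Z>0.09)&(Z<0.108),'housing')
rect(roi(255,330,180,260)&(Z>0.045)&(Z<0.07),'fence')
rect(roi(290,400,135,220)&(Z>0.125),'hi')
rect(roi(255,400,140,260)&(Z>0.006)&(Z<0.03),'base')
big=cv2.resize(im[130:330,170:410],None,fx=3.3,fy=3,interpolation=cv2.INTER_CUBIC)
big=cv2.resize(im[130:325,170:410],None,fx=3,fy=3,interpolation=cv2.INTER_CUBIC)
cv2.imwrite('pics/crop1.png',big)
S=cv2.imread('pics/side0.png');cv2.imwrite('pics/crop2.png',cv2.resize(S[160:320,180:400],None,fx=3.5,fy=3.5,interpolation=cv2.INTER_CUBIC))
```

```text
tin 200 c [0.5033 0.2693] sz [0.1053 0.0135] ang 37.1 zmed 0.0589
tin 729 c [0.4853 0.4325] sz [0.0454 0.1139] ang 30.98 zmed 0.0496
tin 745 c [0.4139 0.3992] sz [0.045  0.1136] ang 29.8 zmed 0.0497
tin 778 c [0.3485 0.3569] sz [0.0448 0.1156] ang 30.59 zmed 0.0497
tray hsv [  8  40 142] [ 11  30 163] Z 0.008429223935309427 table -0.9384766758916308 -0.0012154927101435398
tray 2613 c [0.4183 0.4044] sz [0.2589 0.1465] ang 28.27 zmed 0.0066
housing 1457 c [0.6055 0.1017] sz [0.1851 0.0782] ang 36.54 zmed 0.1007
fence 111 c [0.5889 0.1443] sz [0.0563 0.015 ] ang 36.89 zmed 0.0554
fence 417 c [0.4816 0.2529] sz [0.2112 0.0139] ang 37.28 zmed 0.0593
hi 116 c [0.6594 0.1419] sz [0.0281 0.0247] ang 33.27 zmed 0.1486
hi 723 c [0.5732 0.068 ] sz [0.1704 0.0475] ang 41.26 zmed 0.2015
base 130 c [0.7216 0.2416] sz [0.1332 0.0615] ang 81.31 zmed 0.0174
base 130 c [0.6444 0.307 ] sz [0.0361 0.0813] ang 81.93 zmed 0.0146
base 4049 c [0.5541 0.1587] sz [0.2224 0.2412] ang 38.55 zmed 0.013
base 93 c [0.436  0.3436] sz [0.0601 0.0277] ang 28.36 zmed 0.0109
```

View pics/crop1.png

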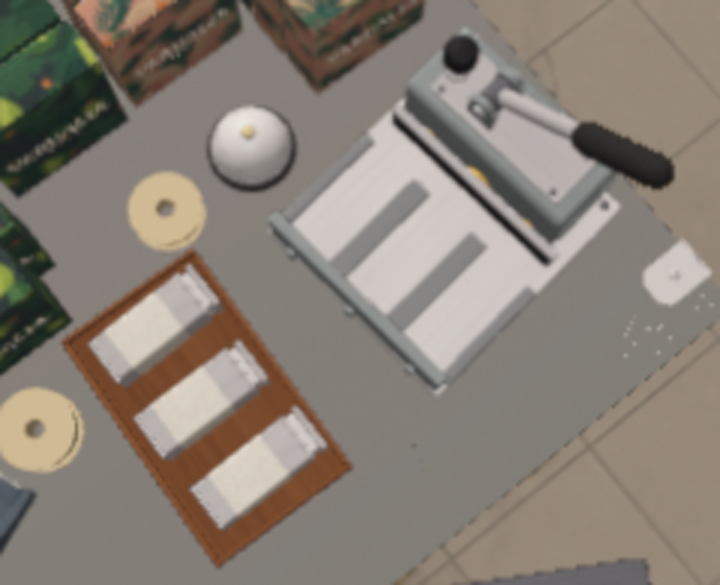

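View pics/crop2.png

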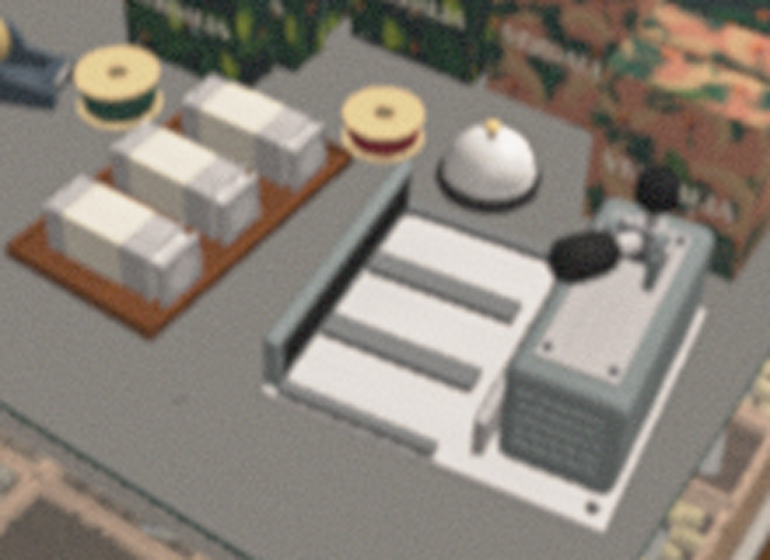

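The crops show all three lids at the tray's press side. The lanes are empty, the lever is up and the knob is in. Next I'll fit the press frame from the ribs and check the clearance to the bell and boxes.

Run:
```python
from h import *
W=np.load('top.npy');im=cv2.imread('pics/top0.png');Ws=np.load('side.npy')
hsv=cv2.cvtColor(im,cv2.COLOR_BGR2HSV)
O=np.array([.5532,.1595]);t=np.deg2rad(36.9)
X=np.array([np.cos(t),np.sin(t)]);Y=np.array([-X[1],X[0]])
def pf(P): d=P[...,:2]-O; return np.stack([d@X,d@Y,P[...,2]],-1)
Q=pf(W);Qs=pf(Ws)
# ribs: grey between white floor
m=(abs(Q[...,0])<.07)&(Q[...,1]>-.01)&(Q[...,1]<.095)&(hsv[...,2]<175)&(Q[...,2]<.03)
n,l,s,_=cv2.connectedComponentsWithStats(m.astype(np.uint8))
for i in range(1,n):
    if s[i,4]>60:
        P=Q[l==i];r=cv2.minAreaRect(P[:,:2].astype(np.float32));v=np.linalg.svd((P-P.mean(0))[:,:2],full_matrices=0)[2][0]
        print('rib',s[i,4],np.round(P.mean(0),4),np.round(r[0],4),np.round(r[1],4),'dir',np.round(np.degrees(np.arctan(v[1]/v[0])),2))
for z0,z1,nm in((.09,.108,'hous'),(.05,.066,'fence')):
    for A,c in((Q,'top'),(Qs,'side')):
        P=A[(abs(A[...,0])<.13)&(abs(A[...,1])<.15)&(A[...,2]>z0)&(A[...,2]<z1)&((A[...,1]<-.02) if nm=='hous' else (A[...,1]>.08))]
        print(nm,c,len(P),np.round(np.percentile(P,[2,50,98],axis=0),4).tolist())
k=(hsv[...,2]<70)&(Q[...,2]>.12)&(abs(Q[...,1])<.2)&(abs(Q[...,0])<.25)
n,l,s,_=cv2.connectedComponentsWithStats(k.astype(np.uint8))
for i in range(1,n):
    if s[i,4]>40:
        P=Q[l==i];print('dark',s[i,4],np.round(np.percentile(P,[3,50,97],axis=0),4).tolist())
uv=[(254,179),(225,200),(183,273)]
for u,v in uv:
    a=W[v-16:v+16,u-16:u+16].reshape(-1,3);a=a[a[:,2]>.015];print('by',np.round(np.median(a,0),3),a[:,2].max().round(3))
for A in(Q,Qs):
    P=A[(A[...,2]>.07)&(A[...,0]>.105)&(A[...,0]<.45)&(abs(A[...,1])<.3)]
    for y in np.arange(-.25,.3,.05):
        p=P[abs(P[:,1]-y)<.025]
        if len(p)>5: print(round(y,2),len(p),'xmin',np.percentile(p[:,0],2).round(3),'z',p[:,2].max().round(3))
for q in [(.0,.05),(.072,.05),(-.072,.05),(-.15,-.08),(.0744,-.078)]:
    xy=O+q[0]*X+q[1]*Y
    for z,yw in((.024,t+np.pi/2),(.12,t),(.12,t-np.pi),(.12,t+np.pi/2),):
        j=inverse_kinematics(np.r_[xy,z],down(yw)); print(q,z,round(yw,2),None if j is None else np.round(j,2))
```

```text
rib 272 [0.0347 0.046  0.0198] [0.0345 0.0464] [0.0209 0.0972] dir -89.18
rib 279 [-0.0374  0.0458  0.0202] [-0.0374  0.0445] [0.0993 0.0216] dir 89.97
hous top 1499 [[-0.0836, -0.1144, 0.0924], [-0.0073, -0.0658, 0.1006], [0.0939, -0.0402, 0.1059]]
hous side 1749 [[-0.0864, -0.118, 0.0925], [-0.0275, -0.0862, 0.1016], [0.0916, -0.0408, 0.1055]]
fence top 394 [[-0.1029, 0.1116, 0.0509], [-0.0039, 0.1188, 0.0594], [0.0995, 0.1242, 0.0635]]
fence side 377 [[-0.1048, 0.1133, 0.0506], [-0.0126, 0.1178, 0.0582], [0.0985, 0.1255, 0.0615]]
dark 103 [[0.0619, -0.0881, 0.1352], [0.0729, -0.0752, 0.149], [0.0847, -0.0663, 0.1522]]
dark 363 [[-0.1201, -0.0869, 0.1999], [-0.0868, -0.0744, 0.2279], [-0.049, -0.0668, 0.2479]]
by [0.641 0.329 0.036] 0.063
by [0.595 0.415 0.026] 0.031
by [0.408 0.551 0.033] 0.038
-0.15 302 xmin 0.158 z 0.154
-0.1 1227 xmin 0.158 z 0.154
-0.05 1250 xmin 0.163 z 0.155
-0.0 1277 xmin 0.17 z 0.154
0.05 951 xmin 0.273 z 0.155
0.1 959 xmin 0.279 z 0.154
0.15 794 xmin 0.282 z 0.153
0.2 989 xmin 0.286 z 0.155
0.25 843 xmin 0.293 z 0.154
-0.15 576 xmin 0.156 z 0.152
-0.1 118
[... 772 characters left out ...]
0.072, 0.05) 0.12 0.64 [ 0.27  0.02  2.11 -0.    1.01  1.2 ]
(-0.072, 0.05) 0.12 -2.5 [ 0.27  0.02  2.11  0.    1.01 -1.94]
(-0.072, 0.05) 0.12 2.21 [ 0.27  0.02  2.11 -0.    1.01 -0.37]
(-0.15, -0.08) 0.024 2.21 [-0.04  0.15  2.19 -0.    0.8  -0.68]
(-0.15, -0.08) 0.12 0.64 [-0.04  0.01  2.13 -0.    1.01  0.89]
(-0.15, -0.08) 0.12 -2.5 [-0.04  0.01  2.13 -0.    1.01 -2.26]
(-0.15, -0.08) 0.12 2.21 [-0.04  0.01  2.13  0.    1.01 -0.68]
(0.0744, -0.078) 0.024 2.21 [ 0.17  0.46  1.77 -0.    0.91 -0.47]
(0.0744, -0.078) 0.12 0.64 [ 0.17  0.35  1.72 -0.    1.07  1.1 ]
(0.0744, -0.078) 0.12 -2.5 [ 0.17  0.35  1.72  0.    1.07 -2.04]
(0.0744, -0.078) 0.12 2.21 [ 0.17  0.35  1.72 -0.    1.07 -0.47]
```

```bash
cat >> h.py <<'E'
t=np.deg2rad(37.1);X=np.array([np.cos(t),np.sin(t)]);Y=np.array([-X[1],X[0]])
O=np.array([.5532,.1595])-.0016*X
LANE=[-.072,0,.072]; OFF=.012; YAWP=t+np.pi/2
def pf(P): d=P[...,:2]-O; return np.stack([d@X,d@Y,P[...,2]],-1)
def wp(x,y,z): return np.r_[O+x*X+y*Y,z]
def tins(c=None,z0=.04,z1=.064):
    """blobs at tin-top height -> (blob centre xy, angle of long axis, size, z)"""
    W=cloud(c or shot('top'));Z=W[...,2];Q=pf(W)
    with np.errstate(invalid='ignore'):
        m=(Z>z0)&(Z<z1)&(W[...,0]<.75)&(W[...,0]>.2)&(Q[...,1]<.42)&(Q[...,1]>-.03)&~((Q[...,1]>.107)&(Q[...,1]<.13)&(abs(Q[...,0])<.115))
    n,l,s,_=cv2.connectedComponentsWithStats(m.astype(np.uint8));out=[]
    for i in range(1,n):
        if s[i,4]<350: continue
        P=W[l==i];r=cv2.minAreaRect(P[:,:2].astype(np.float32))
        b=cv2.boxPoints(r);e=[b[1]-b[0],b[2]-b[1]];e=max(e,key=np.linalg.norm)
        L=max(r[1]);w=min(r[1])
        if not(.085<L<.13 and .035<w<.06): continue
        e=e/np.linalg.norm(e); e=e if e@Y<0 else -e   # e: towards lid
        out.append(dict(c=np.array(r[0]),e=e,L=L,w=w,z=float(np.median(P[:,2]))))
    return out
def rep(T):
    for q in T:
        p=pf(np.r_[q['c'],q['z']]);a=np.degrees(np.arctan2(q['e']@X,-(q['e']@Y)))
        print('tin c',np.round(q['c'],4),'press',np.round(p,4),'ang',round(a,1),'L,w',round(q['L'],4),round(q['w'],4))
def st(msg=''):
    s=manip.state();print(msg,'t',round(s['clock'],1),'tcp',np.round(s['tool_pos'],4),'F',np.round(s['contact_force'],1),'w',round(s['gripper_width'],4),'g',round(s['grasp_force'],1));return s
def pick(q,lidext,z,hi=.13,open_=.060):
    body=q['c']-q['e']*lidext/2; g=body-q['e']*OFF
    yaw=np.arctan2(-q['e'][1],-q['e'][0])
    manip.set_gripper(open_)
    manip.move_pose(np.r_[g,hi],down(yaw));manip.move_linear(np.r_[g,z],rate=.1)
    manip.set_gripper(0.03,40);st('grip')
    manip.move_linear(np.r_[g,hi],rate=.15);return st('lift')
E
python3 - <<'E'
from h import *
T=tins();rep(T)
q=max(T,key=lambda q:q['c'][0])
pick(q,.014,.018)
manip.move_pose(wp(LANE[2],.051+OFF,.13),down(YAWP))
manip.move_linear(wp(LANE[2],.051+OFF,.055),rate=.1);st()
c=shot('top','hover3');Q=pf(cloud(c))
m=(abs(Q[...,2]-.087)<.008)&(Q[...,1]<.02)&(Q[...,1]>-.03)&(abs(Q[...,0]-.072)<.05)
P=Q[m];print(len(P),np.round(np.percentile(P,[2,50,98],axis=0),4))
E
```

```text
tin c [0.4857 0.4328] press [0.1126 0.2587 0.0497] ang -6.4 L,w 0.1139 0.0449
tin c [0.4139 0.3992] press [0.0351 0.2752 0.0498] ang -7.6 L,w 0.1134 0.045
tin c [0.3484 0.3569] press [-0.0427  0.281   0.0497] ang -6.2 L,w 0.1159 0.0451
grip t 3.8 tcp [0.4764 0.4495 0.0188] F [-0.7 -0.4  2.3] w 0.0438 g 40.0
lift t 4.7 tcp [0.4751 0.4484 0.1286] F [ 0.4  0.3 -3.6] w 0.0435 g 40.0
 t 6.5 tcp [0.572  0.2525 0.0556] F [ 0.6 -0.6 -3. ] w 0.0438 g 40.0
23 [[ 0.0514 -0.0122  0.0827]
 [ 0.063  -0.0097  0.0863]
 [ 0.077  -0.0044  0.0908]]
```

Run:
```python
from h import *
print(pf(np.array(manip.state()['tool_pos'])))
im=cv2.imread('pics/hover3.png');cv2.imwrite('pics/hc.png',cv2.resize(im[130:270,240:400],None,fx=4,fy=4,interpolation=cv2.INTER_CUBIC))
```

```text
[0.07288814 0.06276898 0.05597295]
```

View pics/hc.png

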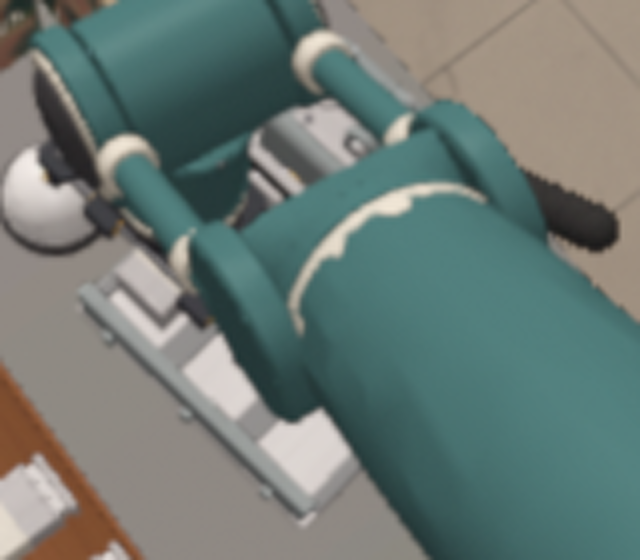

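The arm hides most of the view. The plain end of the tin, at (150,280) in the crop, looks centred over the far lane, so I'll lower it and check the force and the height.

```bash
cat >> h.py <<'E'
def lay(x,y,z,zs,yaw=YAWP,off=OFF,hi=.13,open_=.058):
    p=wp(x,y+off,0)
    for k in zs:
        manip.move_linear(np.r_[p[:2],k],rate=.06);s=st('down')
        if s['contact_force'][2]>8: print('CONTACT');return False
    return True
def letgo(open_=.058,hi=.13):
    manip.set_gripper(open_);p=np.array(manip.state()['tool_pos']);manip.move_linear(np.r_[p[:2],hi],rate=.15)
E
python3 - <<'E'
from h import *
print(lay(.072,.051,0,[.035,.030,.026,.0235]))
print(pf(np.array(manip.state()['tool_pos'])))
E
```

```text
down t 7.0 tcp [0.5708 0.252  0.0342] F [ 0.   0.2 -2.9] w 0.0438 g 40.0
down t 7.3 tcp [0.5711 0.2521 0.0297] F [ 0.1 -0.2 -2.6] w 0.0436 g 40.0
down t 7.5 tcp [0.5711 0.2521 0.0257] F [-0.5 -0.8 -2.7] w 0.0438 g 40.0
down t 7.8 tcp [0.5718 0.2524 0.0247] F [-3.6 -1.8  4.2] w 0.0437 g 40.0
True
[0.07245022 0.06290805 0.0247197 ]
```

On the lane floor: the tin's centre comes out at z = 0.034. I'll release it and bring the second tin.

```bash
cat >> h.py <<'E'
def fetch(lane):
    T=[q for q in tins() if pf(np.r_[q['c'],0])[1]>.15];rep(T)
    if not T: print('no tin');return
    pick(max(T,key=lambda q:q['c'][0]),.014,.018)
    manip.move_pose(wp(LANE[lane],.051+OFF,.13),down(YAWP))
    ok=lay(LANE[lane],.051,0,[.05,.030,.026,.0235])
    s=st();print(pf(np.array(s['tool_pos'])))
    return ok and s['gripper_width']>.04 and abs(s['tool_pos'][2]-.0247)<.0025
E
python3 - <<'E'
from h import *
letgo(); manip.move_pose([.30,.50,.2],down(YAWP))
rep(tins())
if fetch(1):
    letgo(); manip.move_pose([.30,.50,.2],down(YAWP)); rep(tins(shot('top','two')))
st()
E
```

```text
tin c [0.5825 0.2364] press [0.0713 0.0437 0.0559] ang 0.7 L,w 0.1139 0.0451
tin c [0.4137 0.3991] press [0.0349 0.2753 0.0496] ang -7.8 L,w 0.1136 0.0452
tin c [0.3484 0.3568] press [-0.0428  0.2809  0.0497] ang -6.4 L,w 0.1155 0.0449
tin c [0.4139 0.3992] press [0.0351 0.2752 0.0498] ang -7.8 L,w 0.1135 0.0449
tin c [0.3485 0.3569] press [-0.0425  0.2809  0.0496] ang -6.4 L,w 0.1157 0.0451
grip t 13.1 tcp [0.4051 0.4162 0.0187] F [0.5 0.3 3. ] w 0.0433 g 40.0
lift t 14.0 tcp [0.4038 0.415  0.1287] F [ 0.   0.6 -3. ] w 0.0437 g 40.0
down t 16.4 tcp [0.5144 0.2089 0.0505] F [ 0.3  0.4 -1.9] w 0.0438 g 40.0
down t 16.9 tcp [0.5136 0.2087 0.0294] F [ 0.4  0.  -3.6] w 0.044 g 40.0
down t 17.1 tcp [0.5137 0.2087 0.0258] F [-1.   1.  -2.5] w 0.0437 g 40.0
down t 17.4 tcp [0.5141 0.2088 0.0246] F [-2.1 -0.6  4.9] w 0.0434 g 40.0
 t 17.4 tcp [0.5141 0.2088 0.0246] F [-2.1 -0.6  4.9] w 0.0434 g 40.0
[0.00020222 0.062924   0.02463737]
tin c [0.5823 0.2363] press [0.0711 0.0437 0.0557] ang 1.3 L,w 0.1143 0.0447
tin c [0.5244 0.1925] press [-0.0015  0.0437  0.0558] ang 0.4 L,w 0.1137 0.0435
tin c [0.3483 0.3568] press [-0.0428  0.281   0.0498] ang -6.5 L,w 0.1157 0.0449
 t 20.1 tcp [0.3008 0.499  0.1994] F [ 1.1 -0.1 -0.4] w 0.058 g 0.0
```

Run:
```python
from h import *
if fetch(0):
    letgo(); manip.move_pose([.30,.50,.2],down(YAWP)); c=shot('top','three');rep(tins(c))
    Q=pf(cloud(c));im=c['image']
    k=(im.max(2)<70)&(Q[...,2]>.12)&(abs(Q[...,1])<.2)&(abs(Q[...,0])<.25)
    n,l,s,_=cv2.connectedComponentsWithStats(k.astype(np.uint8))
    for i in range(1,n):
        if s[i,4]>40: P=Q[l==i];print('dark',np.round(np.percentile(P,[3,50,97],axis=0),4).tolist())
st()
```

```text
tin c [0.3483 0.3568] press [-0.0428  0.281   0.0498] ang -6.3 L,w 0.1156 0.045
grip t 22.7 tcp [0.339  0.3736 0.0186] F [ 0.5 -0.6  2.8] w 0.0436 g 40.0
lift t 23.6 tcp [0.3377 0.3723 0.1287] F [-0.5  0.5 -2.6] w 0.0437 g 40.0
down t 26.0 tcp [0.4569 0.1655 0.0505] F [ 0.8 -1.1 -2.9] w 0.0437 g 40.0
down t 26.5 tcp [0.4562 0.1653 0.0295] F [ 1.2  0.5 -2.6] w 0.0439 g 40.0
down t 26.8 tcp [0.4562 0.1653 0.0258] F [-0.1  1.  -3. ] w 0.0435 g 40.0
down t 27.0 tcp [0.4568 0.1654 0.0246] F [-3.2 -0.4  6.2] w 0.0441 g 40.0
 t 27.0 tcp [0.4568 0.1654 0.0246] F [-3.2 -0.4  6.2] w 0.0441 g 40.0
[-0.07175435  0.06289939  0.02462117]
tin c [0.5826 0.2365] press [0.0715 0.0437 0.0557] ang 0.0 L,w 0.114 0.0453
tin c [0.5243 0.1927] press [-0.0014  0.0439  0.0558] ang 0.4 L,w 0.1136 0.0433
tin c [0.4678 0.1489] press [-0.0729  0.0431  0.0558] ang -0.4 L,w 0.116 0.043
dark [[0.0633, -0.0885, 0.1355], [0.074, -0.0756, 0.1487], [0.0859, -0.066, 0.1526]]
dark [[-0.1184, -0.0864, 0.2], [-0.0853, -0.074, 0.2273], [-0.0478, -0.0666, 0.2482]]
 t 29.7 tcp [0.3007 0.4989 0.1994] F [ 0.4 -0.4 -0.8] w 0.0577 g 0.0
```

All three are laid flat. Next is a first, instrumented lever stroke.

```bash
cat >> h.py <<'E'
PIV=(.0295,-.0768,.126)
def lev(a,d=.145,up=0.):
    f=.65-a
    return wp(PIV[0]-d*np.cos(f)+.0135*np.sin(f),PIV[1],PIV[2]+d*np.sin(f)+.0135*np.cos(f)+up)
def plate(c=None):
    Q=pf(cloud(c or shot('top')))
    m=(abs(Q[...,0])<.09)&(Q[...,1]>-.039)&(Q[...,1]<.02)&(Q[...,2]>.025)&(Q[...,2]<.075)
    return m.sum(),np.round(np.percentile(Q[m],[5,50,95],axis=0),4)
E
python3 - <<'E'
from h import *
manip.set_gripper(0.0)
manip.move_pose(np.r_[.38,.15,.29],down(t))
manip.move_pose(lev(0,up=.03),down(t))
manip.move_linear(lev(0,up=.008),rate=.1);st('start')
for a in (.1,.2,.3,.4,.5,.55):
    manip.move_linear(lev(a),rate=.1);st(a)
s=manip.state();k=0
while manip.state()['contact_force'][2]<35 and k<8:
    k+=1;manip.move_linear(lev(.575,up=-.0015*k),rate=.05);st(k)
E
```

```text
start t 33.2 tcp [0.5361 0.0517 0.2332] F [1.4 0.7 0.9] w 0.0005 g 0.4
0.1 t 33.5 tcp [0.5293 0.0446 0.2146] F [ 1.  -0.7  5.2] w 0.0002 g 2.3
0.2 t 33.8 tcp [0.5235 0.04   0.2026] F [ 2.5 -0.3  5.2] w 0.0004 g 2.6
0.3 t 34.1 tcp [0.5182 0.036  0.1897] F [2.8 0.7 5.3] w 0.0005 g 3.0
0.4 t 34.4 tcp [0.5136 0.0327 0.1761] F [4.  2.5 4.3] w 0.0005 g 2.7
0.5 t 34.7 tcp [0.509  0.03   0.1614] F [1.8 1.4 5.8] w 0.0003 g 2.9
0.55 t 35.0 tcp [0.5077 0.0291 0.1545] F [1.6 2.  6.7] w 0.0004 g 3.0
1 t 35.2 tcp [0.5071 0.0286 0.1495] F [0.7 1.1 6.7] w 0.0005 g 3.1
2 t 35.5 tcp [0.5069 0.0285 0.1481] F [-0.4  1.1  5.8] w 0.0004 g 3.2
3 t 35.7 tcp [0.5069 0.0285 0.1472] F [-2.   0.9  9.6] w 0.0005 g 4.9
4 t 36.0 tcp [0.507  0.0285 0.147 ] F [-5.2  0.7 17. ] w 0.0001 g 8.5
5 t 36.2 tcp [0.5071 0.0285 0.1469] F [-8.7  0.3 25.3] w 0.0006 g 12.2
6 t 36.5 tcp [0.5072 0.0285 0.1467] F [-12.1   0.7  32.5] w 0.0001 g 16.0
7 t 36.7 tcp [0.5072 0.0285 0.1466] F [-16.    0.4  40.2] w 0.0001 g 19.9
```

Clean stroke, with the stop at about z = 0.147. I'll do the remaining strokes plus one spare.

Run:
```python
from h import *
def up():
    for a in (.4,.2): manip.move_linear(lev(a,up=.004),rate=.15)
    manip.move_linear(lev(0,up=.012),rate=.15);manip.dwell(.3)
up()
for i in range(5):
    for a in (.1,.3,.5): manip.move_linear(lev(a),rate=.15)
    manip.move_linear(lev(.575,up=-.0062),rate=.08);st(i);manip.dwell(.1);up()
manip.move_linear(lev(0,up=.05),rate=.15);st('up')
manip.move_pose([.33,.36,.28],down(t))
c=shot('top','pumped');rep(tins(c));print(plate(c))
cv2.imwrite('pics/p1.png',cv2.resize(c['image'][130:270,240:400],None,fx=4,fy=4,interpolation=cv2.INTER_CUBIC))
st()
```

```text
0 t 39.5 tcp [0.5076 0.0285 0.1471] F [-4.8  0.5 13.1] w 0.0006 g 6.8
1 t 42.4 tcp [0.5078 0.0286 0.1471] F [-3.8  0.  12.7] w 0.0002 g 6.7
2 t 45.3 tcp [0.5079 0.0286 0.1471] F [-2.8  0.3 12.6] w 0.0005 g 6.5
3 t 48.2 tcp [0.5097 0.0288 0.1474] F [ 0.3  0.8 12.1] w 0.0004 g 5.7
4 t 51.0 tcp [0.5079 0.0285 0.1471] F [-3.8 -0.3 12.8] w 0.0007 g 6.3
up t 53.0 tcp [0.5366 0.0503 0.275 ] F [ 0.5  0.3 -1.3] w 0.0003 g 0.0
(np.int64(819), array([[-0.078 , -0.0376,  0.0396],
       [-0.0022,  0.0016,  0.0545],
       [ 0.0775,  0.0173,  0.0591]]))
 t 54.4 tcp [0.3307 0.3594 0.2798] F [ 0.3 -0.3 -1.2] w 0.0005 g 0.0
```

View pics/p1.png

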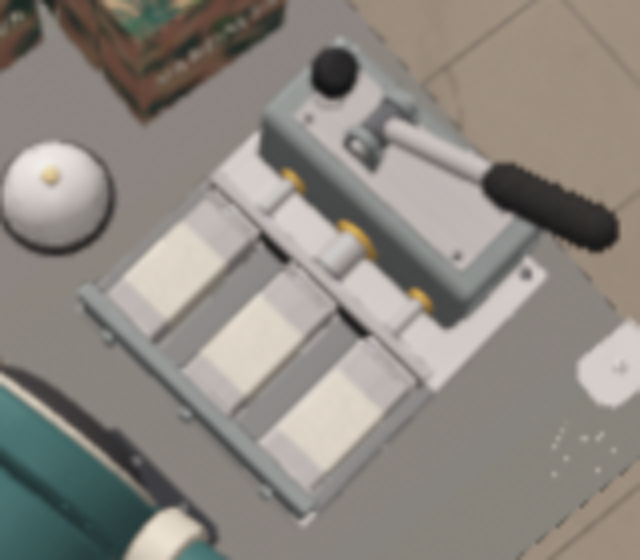

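The plate is well forward, the tins are against the fence and the lids sit flush; all six strokes reached the stop. Now I'll pull the knob.

Run:
```python
from h import *
kx,ky=.0745,-.0772
manip.set_gripper(.055)
manip.move_pose(wp(kx-.02,ky+.12,.30),down(t))
manip.move_pose(wp(kx,ky,.21),down(t))
manip.move_linear(wp(kx,ky,.120),rate=.1);st('at knob')
manip.set_gripper(.02,60);s=st('grip');z0=s['tool_pos'][2]
for d in (.004,.008,.012,.015,.0165):
    manip.move_linear(wp(kx,ky,z0+d),rate=.05);st(d)
manip.dwell(.5)
manip.set_gripper(.055);st('open')
manip.move_linear(wp(kx,ky,.22),rate=.15)
manip.move_pose([.33,.36,.28],down(t))
c=shot('top','rel');Q=pf(cloud(c));im=c['image']
k=(im.max(2)<70)&(Q[...,2]>.12)&(abs(Q[...,1])<.12)&(Q[...,0]>.05)&(Q[...,0]<.1)
print('knob',np.round(np.percentile(Q[k],[3,50,97],axis=0),4));rep(tins(c));print(plate(c))
cv2.imwrite('pics/p2.png',cv2.resize(im[130:270,240:400],None,fx=4,fy=4,interpolation=cv2.INTER_CUBIC))
```

```text
at knob t 58.1 tcp [0.6586 0.142  0.1209] F [-0.6 -0.7 -0.2] w 0.0551 g 0.0
grip t 58.6 tcp [0.6596 0.1403 0.1208] F [ 3.3 -5.1 -0.7] w 0.0284 g 60.0
0.004 t 58.9 tcp [0.6595 0.1402 0.1223] F [ 10.3  -3.3 -13.3] w 0.0283 g 60.0
0.008 t 59.1 tcp [0.6595 0.1402 0.1272] F [ 7.4 -4.4 -5.4] w 0.0286 g 60.0
0.012 t 59.4 tcp [0.6596 0.1403 0.1341] F [ 1.5 -5.   4.7] w 0.0285 g 60.0
0.015 t 59.6 tcp [0.6595 0.1402 0.1349] F [ 7.8 -5.2 -6.2] w 0.0287 g 60.0
0.0165 t 59.9 tcp [0.6594 0.1402 0.1349] F [ 10.5  -3.2 -11.8] w 0.0285 g 60.0
open t 60.9 tcp [0.658  0.1421 0.1377] F [-0.4 -0.6 -0.4] w 0.0551 g 0.0
knob [[ 0.0626 -0.0895  0.1477]
 [ 0.0736 -0.0755  0.1627]
 [ 0.0858 -0.0656  0.1669]]
tin c [0.5745 0.2465] press [0.0711 0.0565 0.0559] ang 0.7 L,w 0.1002 0.0446
tin c [0.5171 0.2032] press [-0.0008  0.0566  0.0558] ang -0.3 L,w 0.1008 0.0447
tin c [0.4596 0.1588] press [-0.0735  0.0559  0.056 ] ang 0.0 L,w 0.1021 0.0442
(np.int64(686), array([[-0.082 , -0.0372,  0.0316],
       [-0.0029, -0.0275,  0.0551],
       [ 0.0814,  0.0175,  0.0594]]))
```

View pics/p2.png

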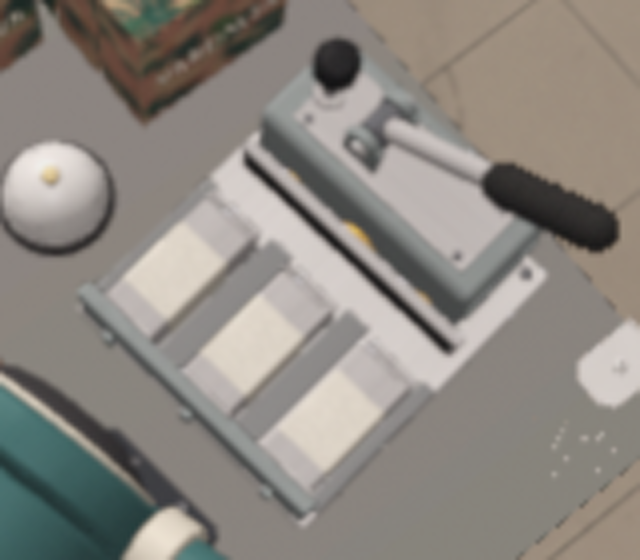

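Knob out, plate back, lids home (lid face at y = 6.5 mm, so the tins are 106.5 mm long). Now I'll push the knob in.

Run:
```python
from h import *
kx,ky=.0745,-.0785
manip.set_gripper(0.0)
manip.move_pose(wp(kx-.02,ky+.12,.30),down(t))
manip.move_pose(wp(kx,ky,.20),down(t))
manip.move_linear(wp(kx,ky,.170),rate=.1)
for z in np.arange(.165,.143,-.002):
    manip.move_linear(wp(kx,ky,z),rate=.05);s=st(round(z,3))
    if z<.153 and s['contact_force'][2]>22: break
manip.move_linear(wp(kx,ky,.22),rate=.15)
manip.move_pose([.33,.36,.28],down(t))
c=shot('top','in');Q=pf(cloud(c));im=c['image']
k=(im.max(2)<70)&(Q[...,2]>.12)&(abs(Q[...,1])<.12)&(Q[...,0]>.05)&(Q[...,0]<.1)
print('knob',np.round(np.percentile(Q[k],[3,50,97],axis=0),4));rep(tins(c))
# tray rect for placing (brown)
hsv=cv2.cvtColor(im,cv2.COLOR_BGR2HSV);print(hsv[265,238])
```

```text
0.165 t 66.5 tcp [0.659  0.141  0.1655] F [ 0.4 -0.4  0.1] w 0.0002 g 0.0
0.163 t 66.8 tcp [0.6591 0.141  0.1645] F [-2.4  0.   5.6] w 0.0005 g 2.5
0.161 t 67.0 tcp [0.6592 0.141  0.1641] F [-4.7 -0.2 10.8] w 0.0004 g 5.4
0.159 t 67.3 tcp [0.6593 0.141  0.1638] F [-7.6 -2.2 16.7] w 0.0006 g 8.5
0.157 t 67.5 tcp [0.6593 0.141  0.1635] F [-10.4  -2.2  23.1] w 0.0009 g 11.6
0.155 t 67.8 tcp [0.6594 0.141  0.1632] F [-14.6  -2.1  29.1] w 0.0003 g 14.9
0.153 t 68.0 tcp [0.6593 0.1409 0.1548] F [-0.1 -0.3  0.6] w 0.0005 g 0.0
0.151 t 68.3 tcp [0.6591 0.1408 0.151 ] F [-0.3  0.4  5.4] w 0.0001 g 2.2
0.149 t 68.5 tcp [0.6593 0.1409 0.1509] F [-3.8 -1.3 11.7] w 0.0005 g 5.7
0.147 t 68.8 tcp [0.6594 0.1409 0.1508] F [-5.5 -1.8 18. ] w 0.0004 g 9.3
0.145 t 69.0 tcp [0.6595 0.1409 0.1507] F [-9.9 -2.5 26. ] w 0.0002 g 13.0
knob [[ 0.0633 -0.0891  0.1356]
 [ 0.0741 -0.0755  0.1486]
 [ 0.0865 -0.0663  0.153 ]]
tin c [0.5745 0.2466] press [0.0711 0.0566 0.0558] ang 0.7 L,w 0.1003 0.0448
tin c [0.5174 0.2029] press [-0.0007  0.0562  0.0561] ang 0.1 L,w 0.1014 0.0448
tin c [0.4595 0.1591] press [-0.0734  0.0562  0.0561] ang -0.0 L,w 0.1015 0.0443
[ 89  88 104]
```

Knob is in. Now I'll return the tins, far one first.

```bash
cat >> h.py <<'E'
SLOT=[(.3449,.3630),(.4103,.4053),(.4820,.4389)]; YT=np.deg2rad(120.6)
def back(i,x=None):
    D=.003
    x=LANE[i] if x is None else x
    manip.set_gripper(.058)
    manip.move_pose(wp(x,.063+D,.13),down(YAWP));manip.move_linear(wp(x,.063+D,.0242),rate=.1);st('at')
    manip.set_gripper(.03,40);s=st('grip')
    manip.move_linear(wp(x,.063+D,.13),rate=.12);s=st('lift')
    if s['gripper_width']<.04: print('LOST');return False
    g=np.array(SLOT[i])+D*np.array([np.cos(YT),np.sin(YT)])
    manip.move_pose(np.r_[g,.13],down(YT))
    for z in (.04,.022,.0180,.0165):
        manip.move_linear(np.r_[g,z],rate=.08);s=st('down')
        if s['contact_force'][2]>3: break
    return s['gripper_width']>.04
E
python3 - <<'E'
from h import *
if back(2,.0718):
    letgo(.060); manip.move_pose([.30,.55,.2],down(YAWP)); rep(tins())
E
```

```text
at t 75.1 tcp [0.5702 0.2548 0.0251] F [-0.9 -0.4  0.3] w 0.058 g 0.0
grip t 75.4 tcp [0.5701 0.2548 0.0251] F [-0.4 -0.7  2.3] w 0.0437 g 40.0
lift t 76.5 tcp [0.5685 0.2542 0.1288] F [-0.6 -0.3 -3.2] w 0.0436 g 40.0
down t 78.6 tcp [0.481  0.442  0.0408] F [ 0.2 -1.3 -1.6] w 0.0435 g 40.0
down t 79.0 tcp [0.4796 0.4407 0.0207] F [-0.7 -0.5 -2.6] w 0.0438 g 40.0
down t 79.2 tcp [0.481  0.442  0.0189] F [-1.2 -0.5  2.3] w 0.0436 g 40.0
down t 79.5 tcp [0.481  0.442  0.0189] F [-3.9 -3.3 11.3] w 0.0436 g 40.0
tin c [0.5173 0.2028] press [-0.0009  0.0562  0.0558] ang -0.5 L,w 0.1013 0.045
tin c [0.4595 0.159 ] press [-0.0735  0.0561  0.056 ] ang -0.0 L,w 0.1015 0.0442
tin c [0.4832 0.4357] press [0.1124 0.2625 0.0496] ang -6.1 L,w 0.1065 0.0458
```

Run:
```python
from h import *
if back(1,0.):
    letgo(.060); manip.move_pose([.30,.55,.2],down(YAWP)); rep(tins())
    if back(0,-.0722):
        letgo(.060); manip.move_pose([.20,.62,.25],down(YAWP))
for n,(a,b,e,f) in dict(top=(130,325,170,410),side=(140,320,180,400)).items():
    c=shot(n)
    if n=='top': rep(tins(c)); top=c['image'][a:b,e:f]
    cv2.imwrite(f'pics/end_{n}.png',cv2.resize(c['image'][a:b,e:f],None,fx=3,fy=3,interpolation=cv2.INTER_CUBIC))
st()
```

```text
at t 84.7 tcp [0.5129 0.2114 0.025 ] F [-0.3  1.3  0.6] w 0.0577 g 0.0
grip t 85.0 tcp [0.5126 0.2113 0.0249] F [-0.3  0.6  3.3] w 0.0438 g 40.0
lift t 86.1 tcp [0.5112 0.2109 0.1289] F [-0.4 -1.1 -2.4] w 0.0438 g 40.0
down t 88.2 tcp [0.4093 0.4084 0.0407] F [ 0.7  0.3 -2.5] w 0.0437 g 40.0
down t 88.6 tcp [0.408  0.4071 0.0208] F [-0.2 -0.  -3.3] w 0.0438 g 40.0
down t 88.9 tcp [0.4094 0.4084 0.0188] F [-1.  -1.   2.4] w 0.0434 g 40.0
down t 89.1 tcp [0.4094 0.4084 0.0188] F [-3.6 -3.5 13.3] w 0.0436 g 40.0
tin c [0.4596 0.1587] press [-0.0735  0.0558  0.0562] ang -0.1 L,w 0.1015 0.0442
tin c [0.4834 0.4358] press [0.1126 0.2624 0.0495] ang -6.6 L,w 0.1066 0.0454
tin c [0.4119 0.4022] press [0.0353 0.2788 0.0498] ang -6.9 L,w 0.1067 0.0452
at t 94.3 tcp [0.4552 0.1679 0.0248] F [ 0.3 -0.3  0.4] w 0.0582 g 0.0
grip t 94.7 tcp [0.455  0.1677 0.0249] F [-0.2 -1.1  3.3] w 0.0442 g 40.0
lift t 95.7 tcp [0.4536 0.1674 0.1289] F [-0.3  0.4 -3.3] w 0.0438 g 40.0
down t 97.9 tcp [0.3439 0.3661 0.0406] F [ 0.3  1.  -3.3] w 0.0436 g 40.0
down t 98.2 tcp [0.3428 0.365  0.0212] F [-0.5  0.1 -3.4] w 0.0434 g 40.0
down t 98.5 tcp [0.3441 0.3662 0.0188] F [-0.5  0.1  1.8] w 0.0439 g 40.0
down t 98.7 tcp [0.344  0.3663 0.0187] F [-4.  -4.1 14.6] w 0.0436 g 40.0
tin c [0.4833 0.4358] press [0.1125 0.2625 0.0497] ang -6.3 L,w 0.1065 0.0448
tin c [0.4121 0.4023] press [0.0355 0.2788 0.0499] ang -6.2 L,w 0.1067 0.0452
tin c [0.3465 0.36  ] press [-0.0423  0.2846  0.0499] ang -6.3 L,w 0.1067 0.0447
 t 101.4 tcp [0.201  0.6185 0.2489] F [0.1 0.1 0.2] w 0.06 g 0.0
```

View pics/end_top.png

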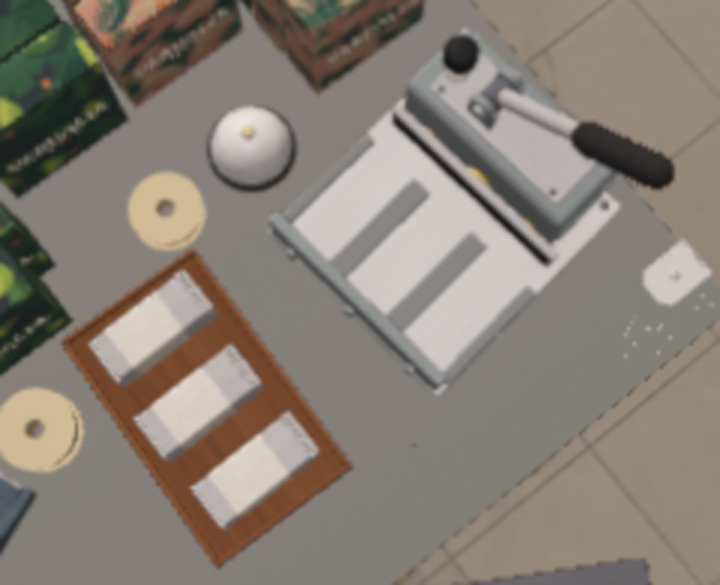

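View pics/end_side.png

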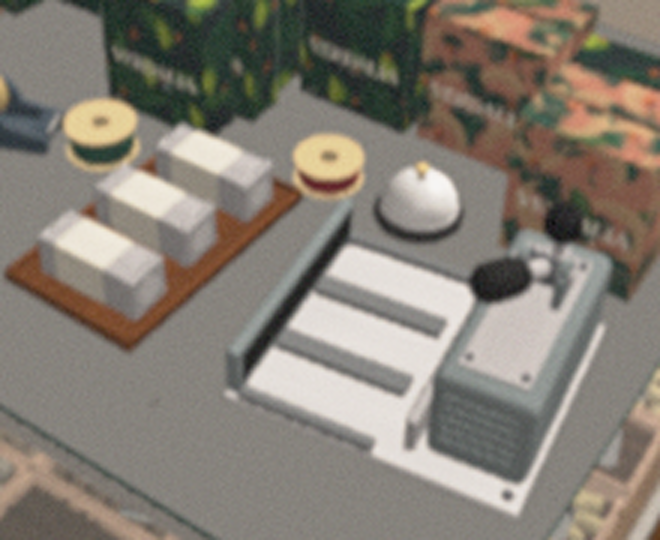

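All three tins lie flat in the tray with lids home: tops at z = 0.050, length 106.5 mm. The lever is up, the knob is in, the plate is back, and the bell and spools look unmoved.

```bash
python3 -c "
from h import *
print(order.close_job())"
```

```text
the job is handed in; nothing more can be done
None
```

I closed all three tins in the press, released and reset it, laid the tins back on their sides in the tray, and handed the job in at about 101 s; the final pictures show everything in order, but no verdict came back.

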